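# Put the polishing compound bars away and shut the chest

### The job

Lay every polishing compound bar flat in the chest, brown cutting bars in the compartment with the brown tag and white and green finishing bars in the one with the white and green tag (a bar that was left in the wrong compartment too), holding these brittle bars only lightly. Once they are all in, press the locked lid stay at its red knee pad to break it while the lid still stands, then lower the lid gently until it is fully shut. Never force the lid against the locked stay.

Things in the scene. Friction and masses are not known exactly. Their poses are not given: they have to be found in the camera images.
- brown_a: dark red-brown bar of coarse cutting compound, 44 x 87 x 36 mm, 0.17 kg, lying flat on the table; one of its ends slopes. Origin: middle of its underside; y runs along its length, x across, z up. Brittle: grip it lightly across its width, 20 to 40 N at each pad (140 N over both pads together crumbles it). May be absent (None).
- brown_b: dark red-brown bar of coarse cutting compound, 44 x 87 x 36 mm, 0.17 kg, lying flat on the table; one of its ends slopes. Origin: middle of its underside; y runs along its length, x across, z up. Brittle: grip it lightly across its width, 20 to 40 N at each pad (140 N over both pads together crumbles it). May be absent (None).
- white_a: off-white bar of finishing compound, 40 x 77 x 34 mm, 0.15 kg, lying flat on the table; one of its ends slopes. Origin: middle of its underside; y runs along its length, x across, z up. Brittle: grip it lightly across its width, 20 to 40 N at each pad (140 N over both pads together crumbles it). May be absent (None).
- white_b: off-white bar of finishing compound, 40 x 77 x 34 mm, 0.15 kg, lying flat on the table; one of its ends slopes. Origin: middle of its underside; y runs along its length, x across, z up. Brittle: grip it lightly across its width, 20 to 40 N at each pad (140 N over both pads together crumbles it). May be absent (None).
- green_a: dark green bar of finishing compound, 42 x 64 x 30 mm, 0.12 kg, lying flat on the table; one of its ends slopes. Origin: middle of its underside; y runs along its length, x across, z up. Brittle: grip it lightly across its width, 20 to 40 N at each pad (140 N over both pads together crumbles it). May be absent (None).
- brown_c: dark red-brown bar of coarse cutting compound, 44 x 87 x 36 mm, 0.17 kg, lying flat in the right (-y) end of the chest's front compartment, be that its own or not; one of its ends slopes. Origin: middle of its underside; y runs along its length, x across, z up. Brittle: grip it lightly across its width, 20 to 40 N at each pad (140 N over both pads together crumbles it). May be absent (None).
- chest: open plywood chest fixed to the table, 250 deep (x), 262 wide (y), 70 mm high. Origin: mid underside; front -x, lid hinge at back +x. Walls 8 mm, felt floor 10 mm above the table. A 6 mm divider (top 46 mm above the table) at x = 0 makes a front and a back compartment, each 114 (x) by 246 mm (y): room for three bars, each along x, e.g. at y -77, -7, 63 mm, clear of the stay.
- brown_tag: plain dark brown tag, 74 x 26 mm, in a sloping holder on the chest's left (+y) end. Origin: middle of the holder at the end wall, 30 mm above the table, axes as the chest's: the compartment beside it, for brown bars, spans x -57 to 57 and y -258 to -12 mm from it. Front or back compartment, it changes between starts.
- white_tag: tag half white, half green, 74 x 26 mm, in the other sloping holder on the chest's left end; marks the compartment for white and green bars. Origin and axes as for the brown tag.
- lid (a joint): angle of the lid about its hinge, rad: 0 standing open as found (leaning back, 18 deg past upright), growing as it is lowered, 1.885 fully shut. Stiff rivets in the stay hold the lid where it is left; once the stay is broken about 3 to 8 N at the free edge moves it.
- lid_hinge (a point): middle of the lid's hinge line, on top of the chest's back wall, 70 mm above the table; the hinge runs along the chest's y. Its axes are the chest's.
- lid_edge (a point): middle of the lid's free edge on its outer face. Lid: 250 mm hinge to edge, 262 wide, 30 mm thick (6 mm panel, 24 mm rim on the inside). Call a = 1.885 - lid; this point is the hinge plus 250 mm along (-cos a, sin a) plus 30 mm along the outer normal (sin a, cos a), in the chest's x, z.
- knee (a joint): fold of the stay at its knee, rad: 0 locked (past dead centre, on its stop), 0.08 dead straight, growing as the knee is pressed down and back; about 3 with the lid shut. Below 0.08 the lid cannot be lowered. It keeps its fold when left: 0.8 goes with a lid value of about 0.2.
- knee_pad (a point): top of the red thumb pad (26 x 26 mm) at the knee of the steel lid stay on the chest's left (+y) end: two 118 mm links from the chest's end wall up to the lid. While locked the pad faces up and forward, about 37 deg from upright; 5 to 12 N straight down breaks the knee, and the pad then sinks and swings back: 30 mm lower is a knee of about 0.8.
- pail: white plastic pail standing fast on the table between the bars and the chest, in the way: about 160 mm across, 170 mm high; origin in the middle of its underside. A dropped bar must not fall into it: pass on the robot's side of it.

How it is judged:
On the way, in this order (a step that is already met when the one before it is completed fails the run):
1. every bar present lies flat in the compartment of its colour, the stay not yet broken (x of brown_a in the frame of brown_tag between -0.053 and 0.053 m and y of brown_a in the frame of brown_tag between -0.256 and -0.014 m and angle between brown_a's own y axis and vertical between 1.3 and 1.84 rad and ((angle between brown_a's own z axis and vertical below 0.25 rad and height (world z) of brown_a below 0.03 m) or (angle between brown_a's own z axis and vertical above 0.25 rad and height (world z) of brown_a below 0.055 m)) and x of brown_b in the frame of brown_tag between -0.053 and 0.053 m and y of brown_b in the frame of brown_tag between -0.256 and -0.014 m and angle between brown_b's own y axis and vertical between 1.3 and 1.84 rad and ((angle between brown_b's own z axis and vertical below 0.25 rad and height (world z) of brown_b below 0.03 m) or (angle between brown_b's own z axis and vertical above 0.25 rad and height (world z) of brown_b below 0.055 m)) and x of white_a in the frame of white_tag between -0.053 and 0.053 m and y of white_a in the frame of white_tag between -0.256 and -0.014 m and angle between white_a's own y axis and vertical between 1.3 and 1.84 rad and ((angle between white_a's own z axis and vertical below 0.25 rad and height (world z) of white_a below 0.03 m) or (angle between white_a's own z axis and vertical above 0.25 rad and height (world z) of white_a below 0.055 m)) and x of white_b in the frame of white_tag between -0.053 and 0.053 m and y of white_b in the frame of white_tag between -0.256 and -0.014 m and angle between white_b's own y axis and vertical between 1.3 and 1.84 rad and ((angle between white_b's own z axis and vertical below 0.25 rad and height (world z) of white_b below 0.03 m) or (angle between white_b's own z axis and vertical above 0.25 rad and height (world z) of white_b below 0.055 m)) and x of green_a in the frame of white_tag between -0.053 and 0.053 m and y of green_a in the frame of white_tag between -0.256 and -0.014 m and angle between green_a's own y axis and vertical between 1.3 and 1.84 rad and ((angle between green_a's own z axis and vertical below 0.25 rad and height (world z) of green_a below 0.03 m) or (angle between green_a's own z axis and vertical above 0.25 rad and height (world z) of green_a below 0.055 m)) and x of brown_c in the frame of brown_tag between -0.053 and 0.053 m and y of brown_c in the frame of brown_tag between -0.256 and -0.014 m and angle between brown_c's own y axis and vertical between 1.3 and 1.84 rad and ((angle between brown_c's own z axis and vertical below 0.25 rad and height (world z) of brown_c below 0.03 m) or (angle between brown_c's own z axis and vertical above 0.25 rad and height (world z) of brown_c below 0.055 m)) and value of joint knee below 0.3 rad), for 0.2 s.
2. the stay is broken at its knee with the lid still standing (value of joint knee above 0.45 rad and value of joint lid below 0.7 rad), for 0.2 s.
3. the lid is shut (value of joint lid above 1.845 rad), for 0.2 s.
At the end, for the whole second after the job is handed in: Every bar present lies on the floor of the compartment of its colour, on one of its long faces (its length level within 0.27 rad, not on another bar), and the lid is shut to within 0.04 rad (x of brown_a in the frame of brown_tag between -0.053 and 0.053 m and y of brown_a in the frame of brown_tag between -0.256 and -0.014 m and angle between brown_a's own y axis and vertical between 1.3 and 1.84 rad and ((angle between brown_a's own z axis and vertical below 0.25 rad and height (world z) of brown_a below 0.03 m) or (angle between brown_a's own z axis and vertical above 0.25 rad and height (world z) of brown_a below 0.055 m)) and x of brown_b in the frame of brown_tag between -0.053 and 0.053 m and y of brown_b in the frame of brown_tag between -0.256 and -0.014 m and angle between brown_b's own y axis and vertical between 1.3 and 1.84 rad and ((angle between brown_b's own z axis and vertical below 0.25 rad and height (world z) of brown_b below 0.03 m) or (angle between brown_b's own z axis and vertical above 0.25 rad and height (world z) of brown_b below 0.055 m)) and x of white_a in the frame of white_tag between -0.053 and 0.053 m and y of white_a in the frame of white_tag between -0.256 and -0.014 m and angle between white_a's own y axis and vertical between 1.3 and 1.84 rad and ((angle between white_a's own z axis and vertical below 0.25 rad and height (world z) of white_a below 0.03 m) or (angle between white_a's own z axis and vertical above 0.25 rad and height (world z) of white_a below 0.055 m)) and x of white_b in the frame of white_tag between -0.053 and 0.053 m and y of white_b in the frame of white_tag between -0.256 and -0.014 m and angle between white_b's own y axis and vertical between 1.3 and 1.84 rad and ((angle between white_b's own z axis and vertical below 0.25 rad and height (world z) of white_b below 0.03 m) or (angle between white_b's own z axis and vertical above 0.25 rad and height (world z) of white_b below 0.055 m)) and x of green_a in the frame of white_tag between -0.053 and 0.053 m and y of green_a in the frame of white_tag between -0.256 and -0.014 m and angle between green_a's own y axis and vertical between 1.3 and 1.84 rad and ((angle between green_a's own z axis and vertical below 0.25 rad and height (world z) of green_a below 0.03 m) or (angle between green_a's own z axis and vertical above 0.25 rad and height (world z) of green_a below 0.055 m)) and x of brown_c in the frame of brown_tag between -0.053 and 0.053 m and y of brown_c in the frame of brown_tag between -0.256 and -0.014 m and angle between brown_c's own y axis and vertical between 1.3 and 1.84 rad and ((angle between brown_c's own z axis and vertical below 0.25 rad and height (world z) of brown_c below 0.03 m) or (angle between brown_c's own z axis and vertical above 0.25 rad and height (world z) of brown_c below 0.055 m)) and value of joint lid above 1.845 rad); the robot touches nothing.
It fails at once if a bar is squeezed with more than 140 N over both finger pads (contact force between the fingers and brown_a above 140 N or contact force between the fingers and brown_b above 140 N or contact force between the fingers and white_a above 140 N or contact force between the fingers and white_b above 140 N or contact force between the fingers and green_a above 140 N or contact force between the fingers and brown_c above 140 N).
It fails at once if the lid drops or is slammed: past upright it turns faster than 2 rad/s (value of joint lid above 0.6 rad and velocity of joint lid above 2 rad/s).
It fails at once if the lid is pushed with more than 30 N while its stay is locked (value of joint knee below 0.06 rad and contact force between any of the arm, the fingers and lid above 30 N).
Of brown_a, brown_b, white_a, white_b, green_a, brown_c only 4 to 6 are there at a start; the rules pass over those that are not, and their reading is None.
At some moment in a run one of brown_a, brown_b, white_a, white_b, green_a may be knocked a few centimetres aside while the robot is not near it.
Once in a run the grip may slacken for a moment while it holds something.
It also fails if it takes over 210 s, if anything falls off the work surface, if the arm or the gripper's body presses on something with over 40 N, if the wrist force passes 120 N, or if a joint passes its speed limit or range.

### The arm

A 6-joint arm with a two-finger parallel gripper is mounted at the origin on the work surface; the furniture and walls round the work are solid. World frame = base frame: x ahead of the robot, y to its left, z up, the work surface at z = 0. Lengths are in m, angles in rad, forces in N, time in s.
With the tool pointing down it reaches from about 0.35 to 0.975 m from the base axis. Payload 7.1 kg.
Tool frame: the origin (TCP) lies at the very end of the fingers, on their centre line; the grasp point (between the pads) lies 19 mm behind it; z points along the fingers, y is the line along which they close (so a half turn about z gives the same grasp; the last joint's range is limited). The gripper opens to 88 mm and grips with 3 to 60 N. Pads are 20 mm wide; open, the fingers measure 115 mm over their backs; the gripper's body (75 mm by 178 mm) begins 61 mm behind the grasp point.
Start: joints at [1.122, 0.423, 1.63, -0, 1.089, -0.019], TCP at [0.26, 0.568, 0.223] pointing down, gripper open.
Joint ranges: [-3, 3], [-0.9, 2.11], [0.09, 2.58], [-1.31, 4.45], [0.11, 2.69], [-2.54, 2.54]. Speed limits (rad/s): [2.39, 2.39, 3.01, 3.14, 3.14, 3.14].

### API

Orientations are given as [roll, pitch, yaw] about the fixed x, y, z axes, in that order (R = Rz(yaw) Ry(pitch) Rx(roll)).
In Python, from cell import arm, cams, jaws, sign_off gives the robot as it stands (arm), with the cameras (cams), the gripper (jaws) and the job as plain functions. Calls block until the motion is done:
- arm.movep(position, orientation): joint-space move of the TCP to a pose.
- arm.line_to(position, ori=None, feed=0.15, until_force=None): straight line of the TCP; ori=None keeps the orientation; feed is the mean speed in m/s. With until_force (N) it stops when the force on the tool has changed by that much, and returns True; else False.
- arm.move_j(angles): joint-space move.
- jaws.set_gripper(opening): opening from 0.0 (shut) to 1.0 (fully open); the grip force is fixed at half the most; returns when the fingers have stopped.
- arm.sleep(seconds).
- arm.inverse_kinematics(position, orientation): joint angles nearest the present ones, or None.
- cams.capture(name): name is "side" or "top"; returns (picture, depth): 420x560x3 uint8, red, green, blue; 420x560 float32, m along the optical axis (not along the pixel's ray), 0 where there is no reading.
- cams.get_calibration(name): a dict with "mtx" (3x3 intrinsics, pixels), "origin" and "attitude" of the camera in the world. Camera axes: x right, y down, z forward; pixel columns grow to the right and rows downward; lengths in m; the calibration is good to about 2 mm. A picture is of the moment at which its call begins. get_calibration takes no time and is no camera call.
A pose or a line that the arm cannot do raises arm.PlanningError and nothing moves.
- sign_off(): hands the job in; it is judged then, once.
Readings, each from a call of its own:
- arm.get_time_s(): time.
- arm.get_joint_positions(): joint angles.
- arm.get_qvel(): joint speeds.
- arm.get_joint_torque(): joint torques, N m.
- arm.get_eef_pos(): TCP position.
- arm.get_eef_rot(): TCP orientation.
- arm.get_contact_force(): force on the tool from outside, world axes, zero at the start.
- arm.get_moment(): the same for the moment, N m.
- arm.get_gripper_width(): opening from 0.0 (shut) to 1.0 (fully open).
- arm.get_grasp_force(): force on a finger pad.
Only numpy, scipy, OpenCV 4.12 (cv2) and the standard library are available. Lean on these libraries where they do the work, as an engineer would, in place of code of your own. Each camera call takes 0.05 s, during which the arm holds its last target. There are 200 camera calls.

## Working session

There is one attempt and no reset: what is moved stays moved. The work goes in short steps, each a Python script; the robot and the scene stay as the last script left them, time stands still between calls to the robot, and variables do not carry over. Pictures are saved under pics/ and viewed, at most 14 in all, crops included, and the job is handed in when it is done.

```bash
mkdir -p pics; ls; python3 - <<'E'
from cell import arm, cams, jaws, sign_off
import cv2,numpy as np
for n in ("side","top"):
    p,d=cams.capture(n); cv2.imwrite(f"pics/{n}0.png",p[:,:,::-1]); np.save(f"pics/{n}0.npy",d)
    c=cams.get_calibration(n); print(n,c)
print(arm.get_time_s(),arm.get_eef_rot(),arm.get_gripper_width())
E
```

```text
cell.py
pics
side {'mtx': array([[439.06799226,   0.        , 276.64741245],
       [  0.        , 439.06799226, 206.22749867],
       [  0.        ,   0.        ,   1.        ]]), 'origin': array([0.26200861, 1.23613559, 0.67218939]), 'attitude': array([-1.9322286 ,  0.01674833, -2.94936997])}
top {'mtx': array([[525.7337811 ,   0.        , 278.09011673],
       [  0.        , 525.7337811 , 198.92832617],
       [  0.        ,   0.        ,   1.        ]]), 'origin': array([ 0.13543258, -0.15517992,  1.73891251]), 'attitude': array([-2.89913795, -0.00566487, -1.17229964])}
0.1 [-3.14022565e+00 -3.29544242e-05  2.71179304e+00] 1.0018886572684997
```

View pics/side0.png

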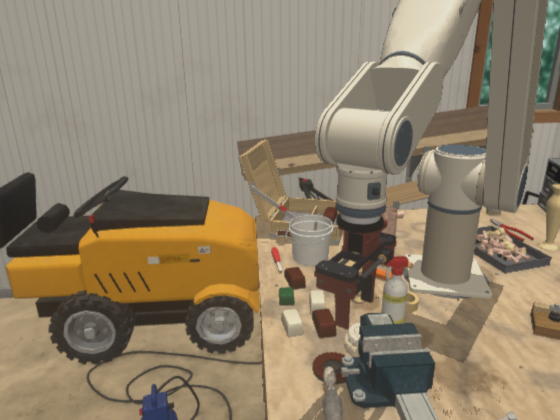

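View pics/top0.png

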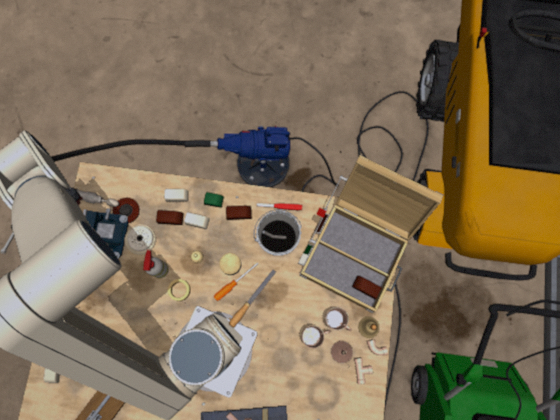

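The top view shows five loose bars: white (176,195), brown (170,217), white (196,220), green (213,199) and brown (238,212). A sixth brown bar is in the chest at (367,287). The pail is at (278,233) and the lid at (390,190). Next I'll enlarge crops.

```bash
cat > h.py <<'E'
from cell import arm, cams, jaws, sign_off
import cv2,numpy as np
from scipy.spatial.transform import Rotation as R
def cal(n):
    c=cams.get_calibration(n); return c['mtx'],np.array(c['origin']),R.from_euler('xyz',c['attitude']).as_matrix()
def ray(n,u,v):
    K,o,A=cal(n); return o,A@np.array([(u-K[0,2])/K[0,0],(v-K[1,2])/K[1,1],1.])
def at_z(n,u,v,z):
    o,d=ray(n,u,v); return o+d*(z-o[2])/d[2]
def cloud(n,d):
    K,o,A=cal(n); v,u=np.indices(d.shape)
    P=np.stack([(u-K[0,2])/K[0,0]*d,(v-K[1,2])/K[1,1]*d,d],-1)@A.T+o
    P[d==0]=np.nan; return P
def proj(n,P):
    K,o,A=cal(n); q=(np.asarray(P)-o)@A; return q[...,:2]/q[...,2:]*[K[0,0],K[1,1]]+K[:2,2]
def tri(px):
    # px: list of (cam,u,v): least squares intersection
    M=np.zeros((3,3));b=np.zeros(3)
    for n,u,v in px:
        o,d=ray(n,u,v);d/=np.linalg.norm(d);Q=np.eye(3)-np.outer(d,d);M+=Q;b+=Q@o
    return np.linalg.solve(M,b)
def crop(img,u0,v0,u1,v1,s): return cv2.resize(img[v0:v1,u0:u1],None,fx=s,fy=s,interpolation=cv2.INTER_CUBIC)
E
python3 - <<'E'
from h import *
t=cv2.imread('pics/top0.png');s=cv2.imread('pics/side0.png')
a=crop(t,150,180,260,235,7);b=crop(t,290,150,445,312,3.6)
cv2.imwrite('pics/c1.png',a);cv2.imwrite('pics/c2.png',b)
cv2.imwrite('pics/c3.png',crop(s,240,135,350,345,2.8))
P=cloud('top',np.load('pics/top0.npy'))
for n,u,v in [('w1',176,195),('b1',170,217),('w2',196,220),('g',213,199),('b2',238,212),('bc',367,287),('table',225,230),('floorB',365,235),('floorF',325,265),('pailrim',278,212)]:
    print(n,P[v,u].round(4))
E
```

```text
w1 [0.4069 0.3184 0.0368]
b1 [0.332  0.3054 0.0327]
w2 [0.3558 0.2212 0.0359]
g [0.4435 0.2002 0.031 ]
b2 [0.4333 0.1035 0.0424]
bc [ 0.3691 -0.3752  0.0438]
table [ 0.3677  0.1256 -0.0031]
floorB [ 0.5321 -0.3134  0.0092]
floorF [ 0.3864 -0.2269  0.0151]
pailrim [ 0.4736 -0.0226  0.0965]
```

View pics/c1.png

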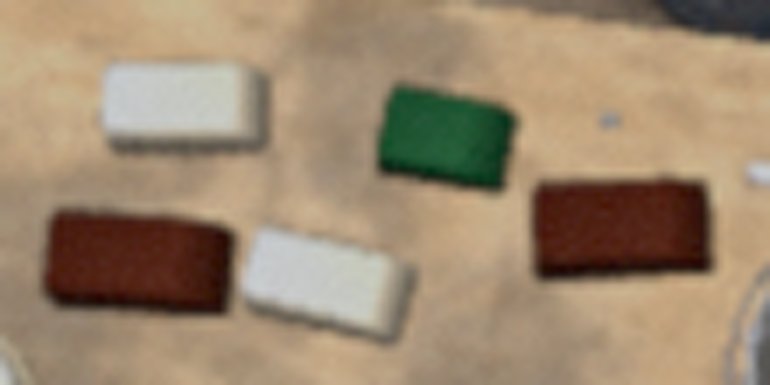

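View pics/c2.png

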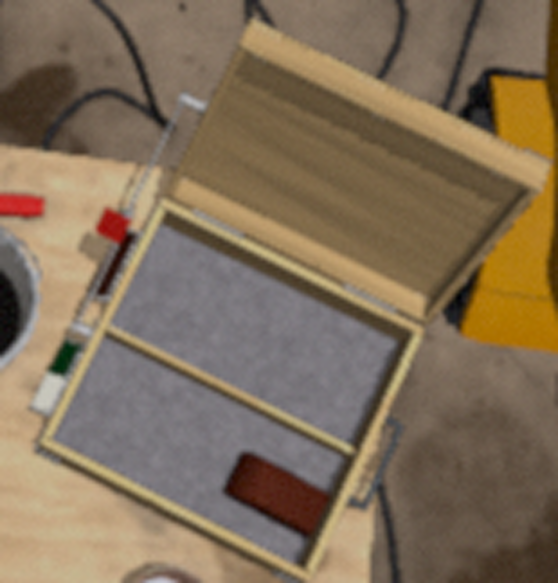

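View pics/c3.png

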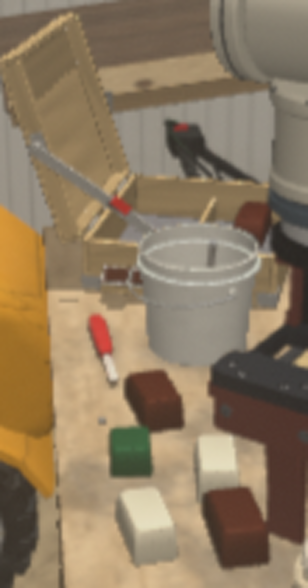

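Enlarged, the brown tag (c2 115,265) is beside the back compartment and the white/green tag (55,380) beside the front. brown_c at (285,490) is therefore in the wrong compartment. The red knee pad is at (112,225) in c2 and (121,207) in c3.

```bash
cat >> h.py <<'E'
from scipy.optimize import minimize
DIM=dict(brown=(.044,.087,.036),white=(.040,.077,.034),green=(.042,.064,.030))
def masks(img):
    hsv=cv2.cvtColor(img,cv2.COLOR_RGB2HSV);h,s,v=[hsv[...,i].astype(int) for i in range(3)]
    return dict(brown=((h<9)|(h>172))&(s>130)&(v<115)&(v>20), green=(h>55)&(h<85)&(s>110)&(v<140), white=(s<60)&(v>135))
def hull(n,p,z0,D,k=1,off=(0,0)):
    w,l,h=D; x,y,a=p
    c,s_=np.cos(a),np.sin(a)
    B=np.array([[i*w/2,j*l/2,q] for i in(-1,1) for j in(-1,1) for q in(0,h)])
    W=np.stack([x+B[:,0]*c-B[:,1]*s_,y+B[:,0]*s_+B[:,1]*c,z0+B[:,2]],1)
    return cv2.convexHull(proj(n,W).astype(np.float32))[:,0]
def fit(n,img,kind,px,z0=0.,r=26):
    """fit box silhouette: blob nearest px -> (x,y,yaw of length axis y), IoU"""
    m=masks(img)[kind].astype(np.uint8)
    k,lab,st,ce=cv2.connectedComponentsWithStats(m,connectivity=4)
    ok=[i for i in range(1,k) if st[i,4]>80 and st[i,4]<900]
    if not ok: return None
    i=min(ok,key=lambda i:np.hypot(*(ce[i]-px)))
    S=6; u0,v0=(ce[i]-25).astype(int)
    u0=max(u0,0);v0=max(v0,0)
    M=cv2.resize((lab==i)[v0:v0+50,u0:u0+50].astype(np.float32),None,fx=S,fy=S,interpolation=cv2.INTER_LINEAR)
    D=DIM[kind]; c=at_z(n,*ce[i],z0+D[2]*.55)
    def cost(p):
        H=((hull(n,p,z0,D)-[u0,v0]+.5)*S*8).astype(np.int32)
        I=np.zeros(M.shape,np.float32);cv2.fillConvexPoly(I,H,1,shift=3)
        return 1-np.minimum(I,M).sum()/np.maximum(I,M).sum()
    best=min((minimize(cost,[c[0],c[1],a],method='Nelder-Mead',options=dict(initial_simplex=[[c[0],c[1],a],[c[0]+.01,c[1],a],[c[0],c[1]+.01,a],[c[0],c[1],a+.2]],xatol=1e-4,fatol=1e-4)) for a in np.arange(-1.5,1.6,.5)),key=lambda r:r.fun)
    x,y,a=best.x; a=(a+np.pi/2)%np.pi-np.pi/2
    return np.array([x,y,a]),1-best.fun,ce[i]
E
python3 - <<'E'
from h import *
t=cv2.imread('pics/top0.png')[:,:,::-1];s=cv2.imread('pics/side0.png')[:,:,::-1]
for n,im,L in (('top',t,[('white',176,195,0),('brown',170,217,0),('white',196,220,0),('green',213,199,0),('brown',238,212,0),('brown',367,287,.01)]),('side',s,[('white',292,322,0),('white',317,300,0),('green',286,296,0),('brown',295,278,0),('brown',325,322,0)])):
    for k,u,v,z in L:
        f=fit(n,im,k,(u,v),z); print(n,k,f[0].round(4),round(f[1],3),f[2].round(1))
c=lambda x,y:(290+x/3.6-.4,150+y/3.6-.4)
q=[c(45,442),c(303,577),c(423,325),c(167,203)]
X=np.array([at_z('top',*p,.07) for p in q]);print(X.round(4));print('c',X.mean(0)); print([np.linalg.norm(X[i]-X[i-1]).round(3) for i in range(4)])
ex=(X[2]+X[3]-X[0]-X[1]);ey=(X[0]+X[3]-X[1]-X[2]);print(np.arctan2(ex[1],ex[0]),np.arctan2(ey[1],ey[0])-np.pi/2)
print('pad',tri([('top',*c(112,222)),('side',240+121/2.8,135+206/2.8)]))
K=cloud('top',np.load('pics/top0.npy'))
print('pad depth',K[212,321])
print('pail',[at_z('top',u,v,.17) for u,v in((278,211),(278,253),(256,232),(301,232))])
E
```

```text
top white [0.4116 0.3279 0.2723] 0.702 [174.7 194. ]
top brown [0.3323 0.3127 0.1852] 0.677 [168.9 216.9]
top white [0.3599 0.2285 0.0731] 0.775 [195.5 219.2]
top green [ 0.4454  0.204  -0.006 ] 0.634 [213.1 199.3]Traceback (most recent call last):
  File "<stdin>", line 5, in <module>
  File "h.py", line 49, in fit
    best=min((minimize(cost,[c[0],c[1],a],method='Nelder-Mead',options=dict(initial_simplex=[[c[0],c[1],a],[c[0]+.01,c[1],a],[c[0],c[1]+.01,a],[c[0],c[1],a+.2]],xatol=1e-4,fatol=1e-4)) for a in np.arange(-1.5,1.6,.5)),key=lambda r:r.fun)
  File "h.py", line 49, in <genexpr>
    best=min((minimize(cost,[c[0],c[1],a],method='Nelder-Mead',options=dict(initial_simplex=[[c[0],c[1],a],[c[0]+.01,c[1],a],[c[0],c[1]+.01,a],[c[0],c[1],a+.2]],xatol=1e-4,fatol=1e-4)) for a in np.arange(-1.5,1.6,.5)),key=lambda r:r.fun)
              ~~~~~~~~^^^^^^^^^^^^^^^^^^^^^^^^^^^^^^^^^^^^^^^^^^^^^^^^^^^^^^^^^^^^^^^^^^^^^^^^^^^^^^^^^^^^^^^^^^^^^^^^^^^^^^^^^^^^^^^^^^^^^^^^^^^^^^^^^^^^^^^^^^^^^^^^^^^^^^^^^^^^^^^^^^
    res = _minimize_neldermead(fun, x0, args, callback, bounds=bounds,
                               **options)
    fxc = func(xc)
    fx = function(np.copy(x), *(wrapper_args + args))
  File "h.py", line 46, in cost
    H=((hull(n,p,z0,D)-[u0,v0]+.5)*S*8).astype(np.int32)
        ~~~~^^^^^^^^^^
  File "h.py", line 33, in hull
    return cv2.convexHull(proj(n,W).astype(np.float32))[:,0]
                          ~~~~^^^^^
  File "h.py", line 15, in proj
    K,o,A=cal(n); q=(np.asarray(P)-o)@A; return q[...,:2]/q[...,2:]*[K[0,0],K[1,1]]+K[:2,2]
          ~~~^^^
  File "h.py", line 5, in cal
    c=cams.get_calibration(n); return c['mtx'],np.array(c['origin']),R.from_euler('xyz',c['attitude']).as_matrix()
ValueError: time passes only in moves, steps and waits
```

```bash
python3 - <<'E'
s=open('h.py').read()
s=s.replace("def cal(n):\n    c=","import functools\n@functools.cache\ndef cal(n):\n    c=")
open('h.py','w').write(s)
E
cat > t.py <<'E'
from h import *
t=cv2.imread('pics/top0.png')[:,:,::-1];s=cv2.imread('pics/side0.png')[:,:,::-1]
o={'top':crop(t,150,180,260,235,7)[:,:,::-1].copy(),'side':crop(s,270,255,350,345,6)[:,:,::-1].copy()}
for n,im,L in (('top',t,[('white',176,195,0),('brown',170,217,0),('white',196,220,0),('green',213,199,0),('brown',238,212,0),('brown',367,287,.01)]),('side',s,[('white',292,322,0),('white',317,300,0),('green',286,296,0),('brown',295,278,0),('brown',325,322,0)])):
    for k,u,v,z in L:
        f=fit(n,im,k,(u,v),z); print(n,k,f[0].round(4),round(f[1],3),f[2].round(1))
        S,a=(7,(150,180)) if n=='top' else (6,(270,255))
        cv2.polylines(o[n],[((hull(n,f[0],z,DIM[k])-a+.5)*S).astype(np.int32)],True,(255,0,255),1)
        if n=='top':
          m=crop(masks(im)[k].astype(np.uint8),150,180,260,235,7); c,_=cv2.findContours((m>0).astype(np.uint8),0,1); cv2.drawContours(o[n],c,-1,(255,255,0),1)
cv2.imwrite('pics/o1.png',o['top'])
c=lambda x,y:(290+x/3.6-.4,150+y/3.6-.4)
q=[c(45,442),c(303,577),c(423,325),c(167,203)]
X=np.array([at_z('top',*p,.07) for p in q]);print(X.round(4));print('c',X.mean(0)); print([np.linalg.norm(X[i]-X[i-1]).round(3) for i in range(4)])
ex=(X[2]+X[3]-X[0]-X[1]);ey=(X[0]+X[3]-X[1]-X[2]);print(np.arctan2(ex[1],ex[0]),np.arctan2(ey[1],ey[0])-np.pi/2)
print('pad',tri([('top',*c(112,222)),('side',240+121/2.8,135+206/2.8)]))
K=cloud('top',np.load('pics/top0.npy'))
print('pad depth',K[212,321])
print('pail',[at_z('top',u,v,.17) for u,v in((278,211),(278,253),(256,232),(301,232))])
E
python3 t.py
```

```text
top white [0.4116 0.3279 0.2723] 0.702 [174.7 194. ]
top brown [0.3323 0.3127 0.1852] 0.677 [168.9 216.9]
top white [0.3599 0.2285 0.0731] 0.775 [195.5 219.2]
top green [ 0.4454  0.204  -0.006 ] 0.634 [213.1 199.3]
top brown [0.4393 0.1044 0.5844] 0.645 [238.2 212. ]
top brown [ 0.372  -0.3734 -0.0371] 0.707 [366.7 286.8]
side white [0.4114 0.3219 0.2703] 0.738 [292.8 322. ]
side white [0.3623 0.2069 0.1174] 0.635 [316.9 299.8]Traceback (most recent call last):
  File "t.py", line 6, in <module>
    f=fit(n,im,k,(u,v),z); print(n,k,f[0].round(4),round(f[1],3),f[2].round(1))
                                     ~^^^
TypeError: 'NoneType' object is not subscriptable
```

```bash
sed -i 's/        f=fit(n,im,k,(u,v),z); print/        f=fit(n,im,k,(u,v),z)\n        if f is None: continue\n        print/' t.py; python3 t.py | tail -9
```

```text
[ 0.3077 -0.4159  0.07  ]
 [ 0.556  -0.4381  0.07  ]
 [ 0.5712 -0.1869  0.07  ]]
c [ 0.44086404 -0.30183407  0.07      ]
[np.float64(0.243), np.float64(0.25), np.float64(0.249), np.float64(0.252)]
-0.08661175095163129 -0.07196237096847935
pad [ 0.51910862 -0.14788982  0.13154028]
pad depth [ 0.51800772 -0.14947254  0.13491041]
pail [array([ 0.46136536, -0.02729943,  0.17      ]), array([ 0.34249857, -0.07735076,  0.17      ]), array([0.37545498, 0.00876911, 0.17      ]), array([ 0.42844319, -0.11672581,  0.17      ])]
```

View pics/o1.png

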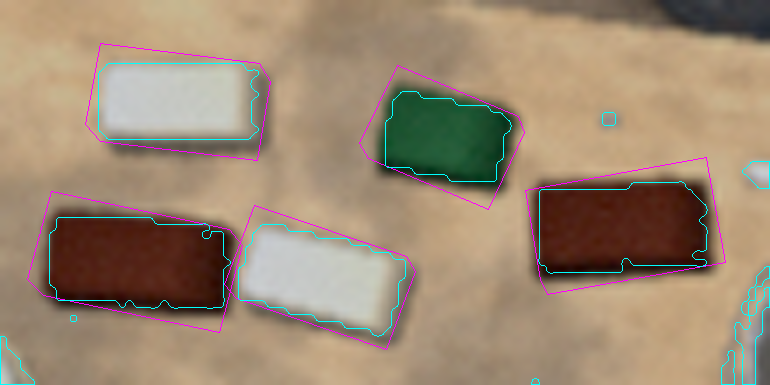

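```bash
cat >> h.py <<'E'
def blob(n,img,kind,px,z0=0.,lim=30):
    """centroid and axis of the colour blob nearest px, mapped to its top plane -> x,y,yaw of length axis"""
    m=masks(img)[kind].astype(np.uint8)
    k,lab,st,ce=cv2.connectedComponentsWithStats(m,connectivity=4)
    ok=[i for i in range(1,k) if 60<st[i,4]<600 and np.hypot(*(ce[i]-px))<lim]
    if not ok: return None
    i=min(ok,key=lambda i:np.hypot(*(ce[i]-px)))
    v,u=np.nonzero(lab==i); W=np.array([at_z(n,a,b,z0+DIM[kind][2]*.9)[:2] for a,b in zip(u,v)])
    c=W.mean(0); w,V=np.linalg.eigh(np.cov(W.T)); d=V[:,1]
    a=np.arctan2(d[1],d[0])-np.pi/2
    return np.array([*c,(a+np.pi/2)%np.pi-np.pi/2]),np.sqrt(12*w).round(3),ce[i].round(1)
def chest2w(p,q):
    q=np.atleast_2d(q); c,s=np.cos(p[2]),np.sin(p[2])
    return np.stack([p[0]+c*q[:,0]-s*q[:,1],p[1]+s*q[:,0]+c*q[:,1],q[:,2]],1)
def seg(a,b,n=60): return np.linspace(a,b,n)
LINES=[((-.125,-.131,.07),(-.125,.131,.07)),((-.125,-.131,.07),(.125,-.131,.07)),((-.125,.131,.07),(.125,.131,.07)),
 ((-.117,-.123,.07),(-.117,.123,.07)),((-.117,-.123,.07),(.117,-.123,.07)),((-.117,.123,.07),(.117,.123,.07)),
 ((-.003,-.123,.046),(-.003,.123,.046)),((.003,-.123,.046),(.003,.123,.046))]
E
cat > t2.py <<'E'
from h import *
t=cv2.imread('pics/top0.png')[:,:,::-1];s=cv2.imread('pics/side0.png')[:,:,::-1]
for n,im,L in (('top',t,[('white',176,195,0),('brown',170,217,0),('white',196,220,0),('green',213,199,0),('brown',238,212,0),('brown',367,287,.01)]),('side',s,[('white',292,322,0),('white',317,300,0),('green',286,296,0),('brown',295,278,0)])):
    for k,u,v,z in L:
        f=blob(n,im,k,(u,v),z); print(n,k,f and (f[0].round(4),f[1],f[2]))
for k,a,b in (('w1',(176,195),(292.8,322)),('w2',(196,220),(316.9,299.8))): print(k,tri([('top',*a),('side',*b)]))
G=cv2.cvtColor(t,cv2.COLOR_RGB2GRAY).astype(np.float32);G=cv2.GaussianBlur(G,(0,0),1)
gm=np.hypot(cv2.Sobel(G,5,1,0),cv2.Sobel(G,5,0,1)).astype(np.float32)
def cost(p):
    W=np.vstack([chest2w(p,seg(*l)) for l in LINES]); q=proj('top',W).astype(np.float32)
    return -cv2.remap(gm,q[:,:1],q[:,1:],1).mean()
best=min((minimize(cost,[.441+dx,-.302+dy,-.08+da],method='Nelder-Mead',options=dict(initial_simplex=np.array([.441+dx,-.302+dy,-.08+da])+np.vstack([[0,0,0],np.diag([.01,.01,.05])]))) for dx in(-.01,0,.01) for dy in(-.01,0,.01) for da in (-.05,0,.05)),key=lambda r:r.fun)
p=best.x;print('chest',p,best.fun,cost([.441,-.302,-.08])); np.save('chest.npy',p)
def draw(n,im,u0,v0,u1,v1,S):
    o=crop(im,u0,v0,u1,v1,S)[:,:,::-1].copy()
    for l in LINES+[((.125,-.131,.07),(.125,.131,.07))]:
        q=(proj(n,chest2w(p,l))-[u0,v0]+.5)*S; cv2.polylines(o,[q.astype(np.int32)],False,(255,0,255),1)
    e=np.array([[.125+.25*np.sin(np.radians(18))-.03*np.cos(np.radians(18))*-0,y,.07+.25*np.cos(np.radians(18))] for y in(-.131,.131)])
    a=1.885; e=[[.125-.25*np.cos(a)+.03*np.sin(a),y,.07+.25*np.sin(a)+.03*np.cos(a)] for y in(-.131,.131)]
    q=(proj(n,chest2w(p,e))-[u0,v0]+.5)*S; cv2.polylines(o,[q.astype(np.int32)],False,(0,255,0),1)
    return o
A=draw('top',t,295,155,445,310,3.6);B=draw('side',s,240,135,350,245,3.2)
o=np.zeros((max(A.shape[0],B.shape[0]),0,3)); o=np.zeros((max(A.shape[0],B.shape[0]),A.shape[1]+B.shape[1],3),np.uint8);o[:A.shape[0],:A.shape[1]]=A;o[:B.shape[0],A.shape[1]:]=B
o=cv2.resize(o,None,fx=min(1,800/o.shape[1]),fy=min(1,800/o.shape[1]));cv2.imwrite('pics/o2.png',o);print(o.shape)
E
python3 t2.py
```

```text
top white (array([0.4093, 0.3256, 0.3783]), array([0.038, 0.074]), array([174.7, 194. ]))
top brown (array([0.3308, 0.3088, 0.304 ]), array([0.04 , 0.081]), array([168.9, 216.9]))
top white (array([0.3581, 0.2251, 0.1415]), array([0.039, 0.075]), array([195.5, 219.2]))
top green (array([0.4436, 0.2004, 0.1847]), array([0.037, 0.056]), array([213.1, 199.3]))
top brown (array([0.4353, 0.1042, 0.4309]), array([0.04 , 0.077]), array([238.2, 212. ]))
top brown (array([ 0.3697, -0.3743, -0.0779]), array([0.04 , 0.082]), array([366.7, 286.8]))
side white (array([0.406 , 0.3471, 0.3159]), array([0.037, 0.104]), array([292.8, 322. ]))
side white (array([0.3586, 0.2405, 0.0892]), array([0.037, 0.089]), array([316.9, 299.8]))
side green None
side brown (array([0.4362, 0.1104, 0.5723]), array([0.029, 0.052]), array([295.3, 272.6]))
w1 [0.41007361 0.32470374 0.01391629]
w2 [0.35900536 0.22474454 0.0199836 ]
chest [ 0.43292097 -0.29200206 -0.07378519] -132.7833251953125 -126.33871
(500, 800, 3)
```

View pics/o2.png

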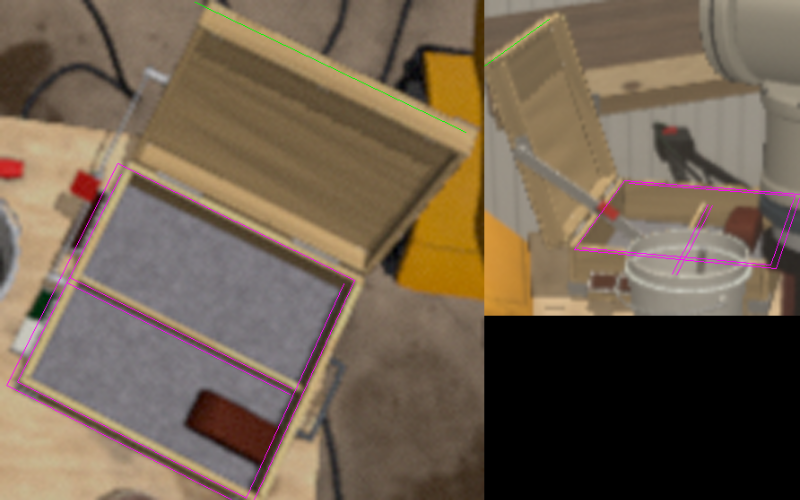

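The overlay shows my chest model about 8 px (roughly 8 mm) left of the actual rim. I'll refine it with the depth map's rim points.

```bash
cat > t3.py <<'E'
from h import *
ds=[cams.capture('top')[1] for _ in range(6)]
d=np.median(np.array(ds),0); P=cloud('top',d); v,u=np.indices(d.shape)
b=(u>295)&(u<412)&(v>195)&(v<312)
Z=P[...,2]; m=b&(Z>.058)&(Z<.085)
Q=P[m][:,:2]
print(m.sum(), np.nanpercentile(P[b&(Z<.03)&(Z>0)][:,2],[10,50,90]))
# rim weights: fit rect ring (mid-wall lines) robustly
def cost(p,full=False):
    c,s=np.cos(p[2]),np.sin(p[2]); x=(Q[:,0]-p[0])*c+(Q[:,1]-p[1])*s; y=-(Q[:,0]-p[0])*s+(Q[:,1]-p[1])*c
    # distance to rectangle outline half sizes .121 .127
    qx,qy=abs(x)-.121,abs(y)-.127
    dd=np.where((qx>0)|(qy>0),np.hypot(np.maximum(qx,0),np.maximum(qy,0)),np.minimum(-qx,-qy))
    return np.minimum(dd,.02).mean()
best=min((minimize(cost,p0,method='Nelder-Mead',options=dict(initial_simplex=np.array(p0)+np.vstack([[0,0,0],np.diag([.01,.01,.05])]))) for p0 in [(.441+a,-.302+e,y) for a in(-.01,.01) for e in (-.01,.01) for y in(-.12,-.07,-.03)]),key=lambda r:r.fun)
p=best.x;print('chest',p,best.fun);np.save('chest.npy',p)
exec(open('t2.py').read().split("def draw")[1].join(["t=cv2.imread('pics/top0.png')[:,:,::-1];s=cv2.imread('pics/side0.png')[:,:,::-1]\ndef draw",""]).replace('o2.png','o3.png'))
E
python3 t3.py
```

```text
1802 [0.00149328 0.00965058 0.01330266]
chest [ 0.4456128  -0.30187684 -0.07555492] 0.008682682304463495
(500, 800, 3)
```

View pics/o3.png

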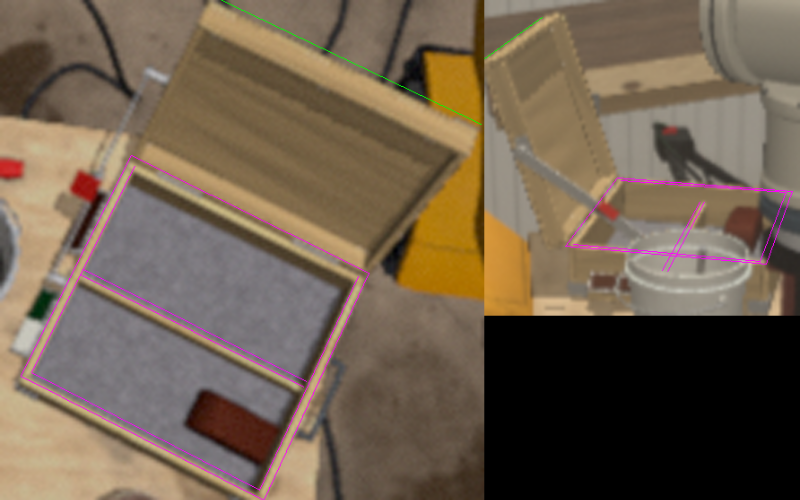

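With the chest shifted about 6 mm toward the front, its pose is (0.4395, -0.3015, yaw -0.077), which agrees with my clicked corners. Next I'll check reachability and clearances without moving.

```bash
cat >> h.py <<'E'
CH=np.array([.4395,-.3015,-.077])
PAIL=np.array([.402,-.053])
def cw(x,y,z): return chest2w(CH,[x,y,z])[0]
def ik(p,yaw,tilt=0):
    """best of the two half-turn-equivalent yaws"""
    best=None
    for y in (yaw,yaw+np.pi,yaw-np.pi):
        q=arm.inverse_kinematics(list(map(float,p)),[np.pi,float(tilt),float(y)])
        if q is not None and (best is None or abs(q[5])<abs(best[1][5])): best=(y,np.array(q))
    return best
E
python3 - <<'E'
from h import *
for p,a in [((.4093,.3256),.378),((.3308,.3088),.304),((.3581,.2251),.14),((.4436,.2004),.185),((.4353,.1042),.43),((.3697,-.3743),-.077)]:
    for z in (.008,.2):
        r=ik((*p,z),a+np.pi/2); print(p,z,r and (round(r[0],2),r[1].round(2)))
for x in(-.06,.06):
    for y in(-.084,-.021,.042):
        for z in (.02,.22):
            r=ik(cw(x,y,z),CH[2]); print('place',x,y,z,r and (round(r[0],2),r[1].round(2)))
for rad in (.26,.29,.32):
    for z in(.24,.3):
        for th in (.3,-.13,-.5):
            r=ik((rad*np.cos(th),rad*np.sin(th),z),CH[2]); print('way',rad,z,th,r and r[1].round(2))
d=np.load('pics/top0.npy');P=cloud('top',d).reshape(-1,3)
for p,a in [((.4093,.3256),.378),((.3308,.3088),.304),((.3581,.2251),.14),((.4436,.2004),.185),((.4353,.1042),.43)]:
    c,s=np.cos(a),np.sin(a);e=P[:,:2]-p;x=e@[c,s];y=e@[-s,c];m=(abs(x)<.1)&(abs(y)<.05);print(p,np.nanmax(P[m][:,2]))
E
```

```text
(0.4093, 0.3256) 0.008 (1.95, array([ 0.65,  0.63,  1.95, -0.  ,  0.56,  0.27]))
(0.4093, 0.3256) 0.2 (1.95, array([ 0.65,  0.3 ,  1.87, -0.  ,  0.96,  0.27]))
(0.3308, 0.3088) 0.008 (1.87, array([ 0.72,  0.57,  2.11, -0.  ,  0.46,  0.42]))
(0.3308, 0.3088) 0.2 (1.87, array([ 0.72,  0.2 ,  2.02, -0.  ,  0.92,  0.42]))
(0.3581, 0.2251) 0.008 (1.71, array([ 0.53,  0.55,  2.17, -0.  ,  0.42,  0.39]))
(0.3581, 0.2251) 0.2 (1.71, array([ 0.53,  0.16,  2.08, -0.  ,  0.91,  0.39]))
(0.4436, 0.2004) 0.008 (1.76, array([ 0.4 ,  0.6 ,  2.03, -0.  ,  0.51,  0.21]))
(0.4436, 0.2004) 0.2 (1.76, array([ 0.4 ,  0.25,  1.95, -0.  ,  0.94,  0.21]))
(0.4353, 0.1042) 0.008 (2.0, array([ 0.21,  0.57,  2.12, -0.  ,  0.46, -0.22]))
(0.4353, 0.1042) 0.2 (2.0, array([ 0.21,  0.19,  2.03, -0.  ,  0.92, -0.22]))
(0.3697, -0.3743) 0.008 (1.49, array([-0.81,  0.63,  1.95, -0.  ,  0.57, -0.74]))
(0.3697, -0.3743) 0.2 (1.49, array([-0.81,  0.31,  1.87,  0.  ,  0.97, -0.74]))
place -0.06 -0.084 0.02 (np.float64(-0.08), array([-0.82,  0.61,  1.93, -0.  ,  0.6 ,  0.83]))
place -0.06 -0.084 0.22 (np.float64(-0.08), a
[... 1492 characters left out ...]
  1.11]
way 0.29 0.3 0.3 [ 0.26 -0.24  2.18  0.    1.2  -1.23]
way 0.29 0.3 -0.13 [-0.17 -0.24  2.18 -0.    1.2   1.48]
way 0.29 0.3 -0.5 [-0.54 -0.24  2.18 -0.    1.2   1.11]
way 0.32 0.24 0.3 [ 0.26 -0.09  2.22  0.    1.01 -1.23]
way 0.32 0.24 -0.13 [-0.17 -0.09  2.22 -0.    1.01  1.48]
way 0.32 0.24 -0.5 [-0.54 -0.09  2.22 -0.    1.01  1.11]
way 0.32 0.3 0.3 [ 0.26 -0.18  2.14  0.    1.18 -1.23]
way 0.32 0.3 -0.13 [-0.17 -0.18  2.14 -0.    1.18  1.48]
way 0.32 0.3 -0.5 [-0.54 -0.18  2.14 -0.    1.18  1.11]
(0.4093, 0.3256) 0.04738103979476871
(0.3308, 0.3088) 0.04738103979476871
(0.3581, 0.2251) 0.04715504906832346
(0.4436, 0.2004) 0.04455919353487037
(0.4353, 0.1042) 0.046546537356400686
```

```bash
cat >> h.py <<'E'
def goto(p,yaw):
    r=ik(p,yaw); arm.move_j([float(v) for v in r[1]]); return r[0]
def way(th):
    r=ik((.28*np.cos(th),.28*np.sin(th),.26),th+1.59)
    q=arm.get_joint_positions(); t=np.array(r[1]); t[5]=np.clip(q[5],-.9,.9); arm.move_j([float(v) for v in t])
def side_of(): return 1 if arm.get_eef_pos()[1]>-.05 else -1
def cross(to):
    """round the pail on the robot's side"""
    if side_of()!=to: way(.45*side_of()-.05); way(.45*to-.05)
def line(p,**k): return arm.line_to([float(v) for v in p],**k)
def pick(p,a,zt,opening,lift=.22):
    cross(1 if p[1]>-.05 else -1)
    jaws.set_gripper(opening)
    goto((p[0],p[1],.13),a+np.pi/2)
    hit=line((p[0],p[1],zt),feed=.12,until_force=15)
    jaws.set_gripper(0.0)
    w,f=arm.get_gripper_width(),arm.get_grasp_force()
    line((p[0],p[1],lift),feed=.2)
    print('pick',hit,'w',round(w*88,1),'f',round(f,1),'after lift',round(arm.get_gripper_width()*88,1),'t',round(arm.get_time_s(),1),flush=True)
    return arm.get_gripper_width()*88>30
def place(x,y,rel):
    cross(-1)
    goto(cw(x,y,.2),CH[2])
    w=arm.get_gripper_width()*88
    if w<30: print('LOST'); return False
    line(cw(x,y,.09),feed=.2)
    hit=line(cw(x,y,.017),feed=.05,until_force=8)
    z=arm.get_eef_pos()[2]
    jaws.set_gripper(rel); line(cw(x,y,.2),feed=.2)
    print('place hit',hit,'z',round(z,4),'w',round(w,1),'t',round(arm.get_time_s(),1),flush=True); return True
def snap(name=None):
    im=cams.capture('top')[0]
    if name: cv2.imwrite(f'pics/{name}.png',im[:,:,::-1])
    return im
E
python3 - <<'E'
from h import *
if pick((.3697,-.3743),-.077,.018,.8):
    place(.06,-.084,.57)
im=snap('s1'); print(blob('top',im,'brown',(385,262),.01))
for k,px in (('white',(175,194)),('brown',(169,217)),('white',(195,219)),('green',(213,199)),('brown',(238,212))): print(k,blob('top',im,k,px))
E
```

```text
pick False w 42.8 f 30.1 after lift 42.7 t 7.6
place hit True z 0.0184 w 42.8 t 12.6
None
white (array([0.40954782, 0.3259867 , 0.36218722]), array([0.037, 0.073]), array([174.6, 193.9]))
brown (array([0.33034664, 0.30893284, 0.29441985]), array([0.04 , 0.081]), array([168.8, 217.1]))
white (array([0.35859737, 0.22619877, 0.15381603]), array([0.038, 0.074]), array([195.2, 219. ]))
green (array([0.44375132, 0.2002864 , 0.17614958]), array([0.037, 0.057]), array([213.1, 199.2]))
brown (array([0.43554613, 0.11178827, 0.68605747]), array([0.034, 0.073]), array([236.2, 211.1]))
```

```bash
python3 - <<'E'
from h import *
for k,px,slot,rel in (('white',(175,194),(-.06,-.084),.55),('brown',(169,217),(.06,-.021),.57)):
    im=snap(); b=blob('top',im,k,px); print(k,b)
    if b is None: break
    if not pick(b[0][:2],b[0][2],.008,1.0): break
    if not place(*slot,rel): break
im=snap('s2')
for k,px in (('white',(195,219)),('green',(213,199)),('brown',(238,212))): print(k,blob('top',im,k,px))
cv2.imwrite('pics/s2c.png',np.hstack([crop(im,150,175,270,320,3),crop(im,290,150,432,295,3)])[:,:,::-1])
E
```

```text
white (array([0.40944918, 0.32602799, 0.36633106]), array([0.037, 0.073]), array([174.6, 193.9]))
pick False w 39.2 f 29.7 after lift 38.3 t 20.2
place hit True z 0.018 w 38.9 t 27.0
brown (array([0.33147524, 0.30835952, 0.32053232]), array([0.039, 0.081]), array([169.1, 216.8]))
pick False w 43.0 f 30.0 after lift 42.8 t 34.1
place hit True z 0.0181 w 42.6 t 40.8
white None
green (array([0.44372439, 0.20042144, 0.17209142]), array([0.037, 0.056]), array([213.1, 199.2]))
brown None
```

View pics/s2c.png

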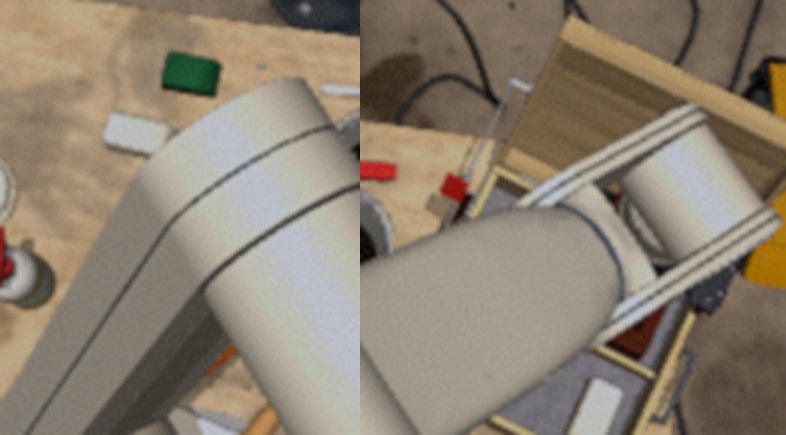

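The crop shows the white bar placed in the front right slot, a brown bar in the back, and green still in place at (213,199). The forearm hides the other two bars, so I'll swing joint 1 away before each look.

```bash
cat >> h.py <<'E'
def clear():
    q=list(map(float,arm.get_joint_positions())); q[0]=-1.5; arm.move_j(q)
E
python3 - <<'E'
from h import *
for k,px,slot,rel in (('green',(213,199),(-.06,-.021),.57),('white',(195,219),(-.06,.042),.57),('brown',(238,212),(.06,.042),.57)):
    if k!='green': clear()
    im=snap(); b=blob('top',im,k,px); print(k,b)
    if b is None: break
    if not pick(b[0][:2],b[0][2],.008,1.0): break
    if not place(*slot,rel): break
clear(); im=snap('s3')
o=crop(im,150,150,445,320,2.7); cv2.imwrite('pics/s3c.png',o[:,:,::-1])
cv2.imwrite('pics/s3d.png',crop(im,295,190,415,312,4.8)[:,:,::-1])
E
```

```text
green (array([0.44372439, 0.20042144, 0.17209142]), array([0.037, 0.056]), array([213.1, 199.2]))
pick False w 40.6 f 29.9 after lift 40.4 t 48.1
place hit True z 0.0181 w 40.8 t 54.5
white (array([0.35822425, 0.22567354, 0.15470959]), array([0.038, 0.074]), array([195.3, 219.2]))
pick False w 38.3 f 30.0 after lift 39.0 t 63.3
place hit True z 0.018 w 38.3 t 69.4
brown (array([0.40448537, 0.10425802, 0.43470784]), array([0.04 , 0.078]), array([234.5, 220.4]))
pick False w 42.7 f 30.0 after lift 42.6 t 78.4
place hit True z 0.0181 w 43.0 t 84.9
```

View pics/s3c.png

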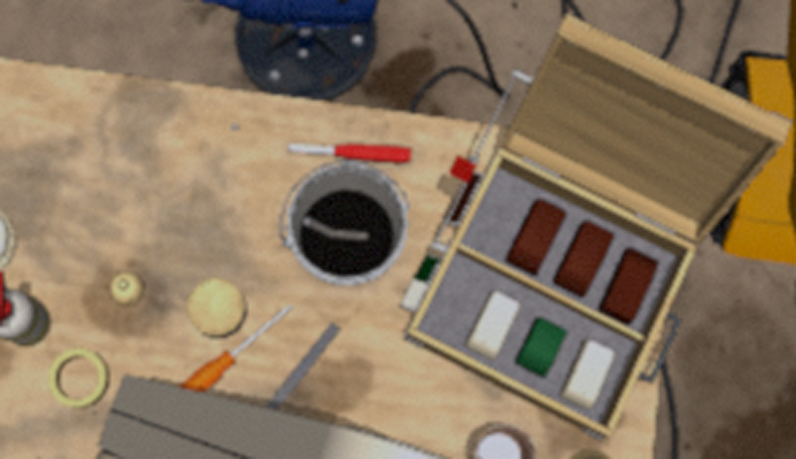

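The picture shows all six bars flat in their own compartments: browns in the back, white, green and white in the front. The stay is still locked, with the pad at about (463,167). Next I press the knee pad.

```bash
python3 - <<'E'
from h import *
pad=np.array([.519,-.148]); ex=np.array([np.cos(CH[2]),np.sin(CH[2])])
jaws.set_gripper(0.0)
goto((*pad,.24),CH[2])
line((*pad,.16),feed=.15)
print(line((*pad,.105),feed=.03,until_force=4),arm.get_eef_pos().__repr__(),np.round(arm.get_contact_force(),1))
z0=arm.get_eef_pos()[2]
for f in np.linspace(.2,1,5):
    p=(*(pad+ex*.014*f),z0-.034*f)
    line(p,feed=.04); print(np.round(arm.get_eef_pos(),4),np.round(arm.get_contact_force(),1))
line((*(pad+ex*.014),z0+.1),feed=.15)
line((*(pad-ex*.1),.35),feed=.25)
clear()
p,d=cams.capture('top');s,d2=cams.capture('side')
cv2.imwrite('pics/k.png',np.hstack([crop(p,290,140,445,312,2.8),crop(s,240,130,350,280,3.2)[:481]])[:,:,::-1]); print(arm.get_time_s())
E
```

```text
True array([ 0.51977643, -0.14809673,  0.13992212]) [0.8 0.7 2. ]
[ 0.5239 -0.1486  0.1339] [2.9 0.  5. ]
[ 0.5257 -0.1486  0.1268] [-0.1 -0.3  2.6]
[ 0.5281 -0.1488  0.1198] [ 0.2 -0.3  4.3]
[ 0.5314 -0.1491  0.1133] [ 2.2 -0.4  7.2]
[ 0.5345 -0.1494  0.1068] [2.1 0.7 9.4]Traceback (most recent call last):
  File "<stdin>", line 15, in <module>
    return _nx.concatenate(arrs, 1, dtype=dtype, casting=casting)
           ~~~~~~~~~~~~~~~^^^^^^^^^^^^^^^^^^^^^^^^^^^^^^^^^^^^^^^
ValueError: all the input array dimensions except for the concatenation axis must match exactly, but along dimension 0, the array at index 0 has size 482 and the array at index 1 has size 480
```

```bash
python3 - <<'E'
from h import *
p,d=cams.capture('top');s,d2=cams.capture('side')
cv2.imwrite('pics/k.png',np.hstack([crop(p,290,140,445,312,2.8)[:480],crop(s,240,130,350,280,3.2)[:480]])[:,:,::-1]); print(arm.get_time_s())
E
```

```text
97.0
```

View pics/k.png

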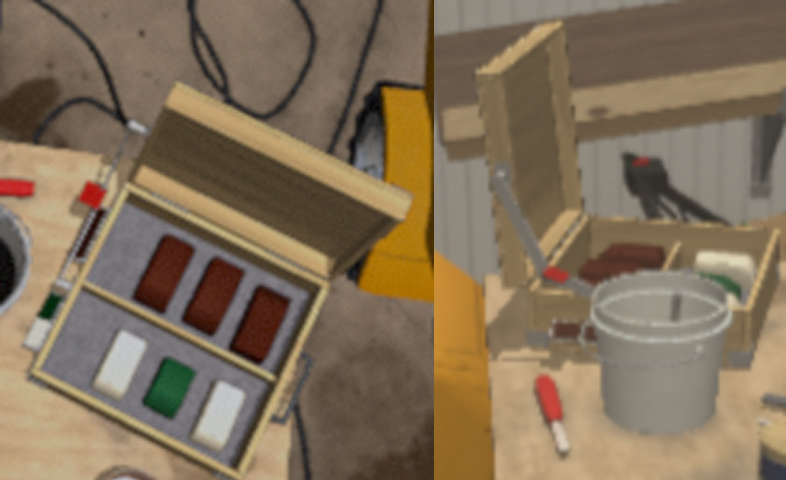

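The stay is broken: the pad has sunk, the lid stands about upright, and the bars are in place. The lid's outer top edge is near (292,140) in the crop. Next I reach behind the edge and lower the lid.

```bash
python3 - <<'E'
from h import *
e=at_z('top',394.3,190,.316)-[CH[0],CH[1],0]; c,s=np.cos(CH[2]),np.sin(CH[2]); print('edge chest x',c*e[0]+s*e[1])
def tcp(a):
    u=np.array([-np.cos(a),np.sin(a)]);n=np.array([np.sin(a),np.cos(a)]);h=np.array([.125,.07])
    if a>np.pi/2: q=h+.25*u+.03*n+[.01,-.03]
    else: q=h+.22*u+.03*n+[.01,0]
    return cw(q[0],0,q[1])
A=np.append(np.arange(1.60,.05,-.1),0.02)
pre=[cw(0,0,.44),cw(.235,0,.44),cw(.235,0,.29)]
print([ik(p,CH[2]) is not None for p in pre+[tcp(a) for a in A]])
goto(pre[0],CH[2]); line(pre[1],feed=.2); print('down',line(pre[2],feed=.1,until_force=8))
print('touch',line(tcp(1.62),feed=.05,until_force=6),arm.get_eef_pos())
for a in A:
    line(tcp(a),feed=.1); f=np.array(arm.get_contact_force()); print(round(a,2),f.round(1))
    if np.linalg.norm(f)>30: break
print('t',arm.get_time_s())
E
```

```text
edge chest x 0.17462357859767685
[True, True, True, True, True, True, True, True, True, True, True, True, True, True, True, True, True, True, True, True]
down False
touch False [ 0.61632671 -0.31514712  0.2880414 ]
1.6 [ 0.2 -0.6  0.9]
1.5 [ 1.   0.5 -0. ]
1.4 [ 0.3  0.3 -0.4]
1.3 [ 1.  -0.1  0.5]
1.2 [ 0.7 -0.7 -0.7]
1.1 [ 0.9 -0.5  0.5]
1.0 [-0.5 -0.4  0.3]
0.9 [ 0.4 -0.2 -0.1]
0.8 [0.1 0.4 0.8]
0.7 [-0.7 -0.3  0. ]
0.6 [-0.8 -0.1 -0.3]
0.5 [-0.4 -0.2  0.2]
0.4 [ 0.1  0.3 -0.7]
0.3 [ 0.4 -0.2  0. ]
0.2 [ 0.2 -0.3  0.5]
0.1 [-0.4 -0.4 -0.1]
0.02 [-0.4 -0.4  0.4]
t 109.075
```

```bash
python3 - <<'E'
from h import *
print(arm.get_eef_pos())
p,d=cams.capture('top');s,d2=cams.capture('side')
cv2.imwrite('pics/l.png',np.hstack([crop(p,290,140,445,312,2.8)[:480],crop(s,240,130,350,280,3.2)[:480]])[:,:,::-1])
E
```

```text
[ 0.3553968  -0.29495577  0.10447873]
```

View pics/l.png

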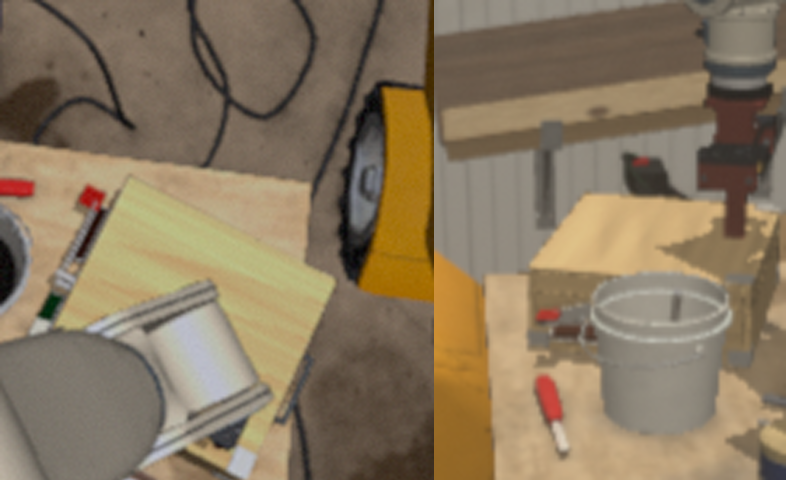

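The lid has come down and looks almost shut. I'll press it closed gently.

```bash
python3 - <<'E'
from h import *
p=arm.get_eef_pos(); print(line((p[0],p[1],.085),feed=.03,until_force=20),arm.get_eef_pos()[2],np.round(arm.get_contact_force(),1))
line((p[0],p[1],.2),feed=.15); arm.sleep(.3)
q=list(map(float,arm.get_joint_positions()));q[0]=-1.5;arm.move_j(q)
s,_=cams.capture('side'); t,d=cams.capture('top'); P=cloud('top',np.median([cams.capture('top')[1] for _ in range(8)],0))
for x in(-.1,-.05,0,.05,.1):
    z=[]
    for y in np.linspace(-.1,.1,15):
        u,v=proj('top',cw(x,y,.1)).round().astype(int); z.append(P[v,u,2])
    print(x,np.nanmedian(z).round(4))
cv2.imwrite('pics/m.png',np.hstack([crop(t,290,140,445,312,2.8)[:480],crop(s,240,130,350,280,3.2)[:480]])[:,:,::-1]);print(arm.get_time_s())
E
```

```text
True 0.10022228374230663 [-1.7  1.5 12.1]
-0.1 0.0997
-0.05 0.0999
0 0.0993
0.05 0.0995
0.1 0.1001
112.4667
```

View pics/m.png

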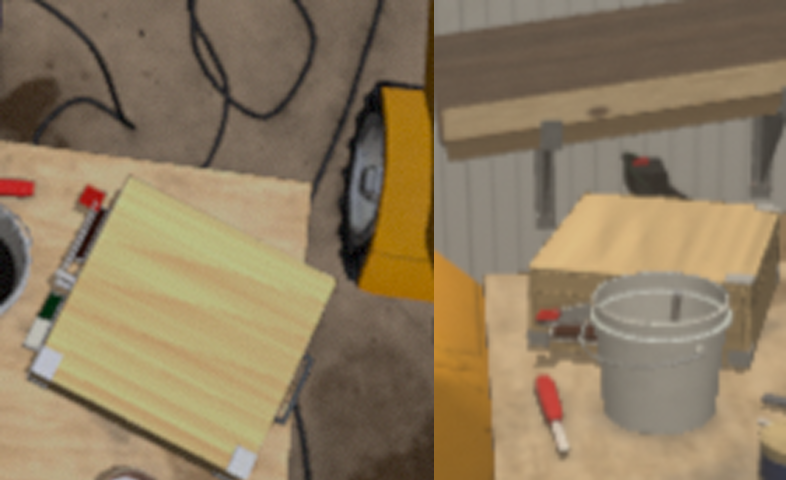

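The lid top reads flat at 0.100 m over its whole depth, so it is fully shut, and the robot is clear of everything.

```bash
python3 -c "
from cell import arm, cams, jaws, sign_off
print(sign_off())"
```

```text
the job is handed in; nothing more can be done
None
```

I handed the job in at about 112 s, with all six bars flat in their own compartments, the stay broken at its knee while the lid stood, and the lid fully shut; no verdict was returned.

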